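# Lock the ward medicine box

### The job

Lock the medicine box: with a fingertip against one of its posts, turn the slotted disc until its slot lines up with the locking bar, then push the bar by its upright tab through the slot and fully home into the keeper on the lid. Only push, gently: do not pinch the disc's posts or the bar, do not lift the bar out of its channel, and leave the pill bottle, radio, mug and marker alone.

Things in the scene. Friction and masses are not known exactly. Their poses are not given: they have to be found in the camera images.
- disc_axis (a point): Point on the disc's axis at the flat deck of the fixed white steel medicine box, 70 mm above the desk. Its y axis is the direction in which the bar is pushed, z is up. In this frame the box reaches x -75..75 and y -225..150 mm; bar channel at -y, grey lid plate (3 mm high, y 44..149) at +y.
- channel (a point): Middle of the bar's channel, at deck height (axes as disc_axis, lies at its y -129 mm). Two aluminium rails, 13 mm high and 15 mm apart with a bed 3.5 mm high between them, run 86 mm either way along y. A strap bridges the channel at its disc end (69 to 79 mm along +y), its top 22 mm above the deck.
- keeper (a point): Point on the inner face of the keeper's end plate, where the bar's tip stops when home: 74 mm along y from the disc's axis, 10 mm above the deck (axes as disc_axis). The keeper on the lid has two cheeks 20 mm apart, 18 mm high, from here back 29 mm, with a strap across (top 21 mm above the deck).
- disc_top (a point): Centre of the top face (17 mm above the deck) of the steel disc, 80 mm across, flat on the deck. Its open slot, 20 mm wide, runs right across along this point's y. Two finger posts, 14 mm across, stand at x = +26 and -26 mm and rise 28 mm above the face. It turns about the vertical, stiffly (0.06 N m, 2 to 3 N at a post), and stays where left.
- disc (a joint): Angle of the disc, growing counter-clockwise from above: at 0, +pi or -pi the slot lies along the bar's path; free to turn either way. It starts 0.55 rad or more from the nearest of these. The bar enters when the slot is lined up within about 0.1 rad; its tapered nose centres the rest.
- bar_tip (a point): Tip of the steel bar's tapered nose, 10 mm above the deck, at mid-height of the bar. The bar is 150 mm long, 13 x 13 mm, loose (0.2 to 0.4 kg), resting in the channel; this point's y axis runs along the bar towards the tip. It starts with the tip 6 to 22 mm short of the disc.
- bar_tab (a point): Centre of the rear face of the upright tab at the bar's tail (axes as bar_tip), 150 mm behind the tip, 35 mm above the deck. The tab is a flat steel plate, 34 mm wide, 10 mm thick, from 20 to 50 mm above the deck; push this face along +y. Behind it nothing stands higher than 13 mm above the deck.
- pill_bottle: Amber pill jar with a white cap, 38 mm across, 60 mm tall, loose on the lid plate; origin at the centre of its underside. To be left alone.
- radio: Black hand radio lying flat on the desk, 56 x 110 x 32 mm (along x, y, z) plus a 55 mm stub aerial along y; origin at the centre of the case's underside. To be left alone.
- mug: White mug, 80 mm across, 90 mm tall, on the desk, origin at the centre of its underside, handle towards its +y. To be left alone.
- marker: White marker pen with a green cap lying on the box's deck along its y axis, beside the channel on the robot's side, 134 mm long, 18 mm thick; origin under its middle. To be left alone.
There are look-alikes about, which are no part of the job. What is shaped like the part that bears bar_tip but purple or yellow is not meant.

How it is judged (in metres and radians):
On the way, in this order (a step that is already met when the one before it is completed fails the run):
1. the disc's slot is lined up with the bar's path, within 0.15 rad (angle between the y axis of disc_top and the y axis of disc_axis, either way round below 0.15 rad), for 0.2 s.
2. the bar has gone through the slot, its tip in the keeper (y of bar_tip in the frame of disc_axis above 0.062 m), for 0.2 s.
At the end, for the whole second after the job is handed in: The bar lies in its channel through the disc's slot with its tip in the keeper, within 12 mm of the end plate; slot and bar lie along the channel (0.15 and 0.1 rad); pill bottle and mug upright; everything at rest (y of bar_tip in the frame of disc_axis above 0.062 m and x of bar_tip in the frame of disc_axis between -0.009 and 0.009 m and z of bar_tip in the frame of disc_axis below 0.018 m and angle between the y axis of bar_tip and the y axis of disc_axis, either way round below 0.1 rad and angle between the y axis of disc_top and the y axis of disc_axis, either way round below 0.15 rad and velocity of joint disc between -0.1 and 0.1 rad/s and angle between each of pill_bottle, mug's own z axis and vertical below 0.1 rad and linear speed of bar below 0.02 m/s); the robot touches nothing.
It fails at once if the bar is lifted out of its channel (15 mm) or tipped (0.2 rad) (z of bar_tip in the frame of disc_axis above 0.025 m or z of bar_tab in the frame of disc_axis above 0.0505 m or angle between bar_tip's own z axis and vertical above 0.2 rad).
It fails at once if the bar or the disc is pinched or shoved hard (over 35 N) (contact force between the fingers and bar above 35 N or contact force between the fingers and disc above 35 N).
It fails at once if a bystander is moved by more than 25 mm (distance of any of pill_bottle, radio, mug, marker from where it was at the start of the episode above 0.025 m).
It also fails if it takes over 54 s, if anything falls off the work surface, if the arm or the gripper's body presses on something with over 40 N, if the wrist force passes 120 N, or if a joint passes its speed limit or range.

### The arm

A 6-joint arm with a two-finger parallel gripper is mounted at the origin on the work surface. World frame = base frame: x ahead of the robot, y to its left, z up, the work surface at z = 0. Lengths are in m, angles in degrees, forces in N, time in s.
With the tool pointing down it reaches from about 0.35 to 0.95 m from the base axis. Payload 17.4 kg.
Tool frame: the origin (TCP) lies on the centre line of the jaws, within the pads' length; the fingertips stand 14 mm ahead of it and the grasp point (between the pads) lies 5 mm behind it (arm.tip_reach is the distance from the TCP to the fingertips, in m); z points along the fingers, y is the direction in which the jaws open and shut (so a half turn about z gives the same grasp; the last joint's range is limited). The gripper opens to 93 mm and grips with 3 to 60 N. Pads are 15 mm wide; open, the fingers measure 128 mm over their backs; the gripper's body (75 mm by 188 mm) begins 65 mm behind the grasp point.
Start: joints at [-77.452, 6.646, 82.598, -0, 90.757, -2.166], TCP at [0.171, -0.653, 0.233] pointing down, gripper open.
Joint ranges: [-162.19, 162.19], [-47.58, 125.68], [4.15, 143.07], [-65.23, 245.23], [0.69, 171.88], [-170.13, 170.13]. Speed limits (degrees/s): [108.29, 108.29, 127.2, 180, 180, 180].

### API

Orientations are given as a 3x3 rotation matrix whose columns are the frame's x, y, z axes.
In Python, from plant import arm gives the robot as it stands.
- The arm moves only by the tool servo_tool, never from a script. Its argument "targets" is a list of rows, each an object of numbers: "ax", "ay", "az": the turn, a rotation vector about the tool's x, y, z in degrees; "tx", "ty", "tz": the shift along the tool's x, y, z in units of 30 mm (1.0 is 30 mm); "grip": the closure, from -1 (fully open) to 1 (shut). A call has 1 to 8 rows; each row is the pose to reach, as a shift and turn from the pose commanded when the call began, along the tool's axes at that moment; what a row does not reach only later rows make up. A row lasts 1/12 s, in which the tool goes at most 41.7 mm and 7.16 degrees, less where a joint would pass 70% of its speed; a pose out of reach is approached as far as the arm can. A call with a gripper value outside its range is refused whole. The fingers move at their own pace and stop on an object; "force" is the grip in N (left out, the last holds). Time passes only in rows, so rows that repeat a pose let the fingers close. It gives the time, the measured TCP pose, the force and the opening at its end, in the units of the state.
- arm.read_state(): the state, without advancing time (a new reading comes with each control period).
- arm.grab_frame(name): name is "scene" or "top"; returns the picture (420x560x3 uint8, blue, green, red); there is no depth.
- arm.camera_model(name): a dict with "fx", "fy", "cx", "cy" (pixels), "position" and "attitude" of the camera in the world. Camera axes: x right, y down, z forward; pixel columns grow to the right and rows downward; lengths in m; the calibration is good to about 2 mm. A picture is of the moment at which its call begins. camera_model takes no time and is no camera call.
- arm.close_job(): hands the job in, once; it reports no verdict.
The state is a dict: "time_s": time; "qpos": joint angles; "joint_vel": joint speeds; "tau": joint torques, N m; "position": TCP position; "tool_rot": TCP orientation; "wrist_force": force on the tool from outside, world axes, zero at the start; "moment": the same for the moment, N m; "grip_width": opening from 0.0 (shut) to 1.0 (fully open).
Only numpy, scipy, OpenCV 4.12 (cv2) and the standard library are available. Lean on these libraries where they do the work, as an engineer would, in place of code of your own. Each camera call takes 0.05 s, during which the arm holds its last target.

## Working session

There is one attempt and no reset: what is moved stays moved. The work goes in short steps, Python scripts to look and compute and a tool call to move; the robot and the scene stay as the last step left them, time stands still between calls to the robot, and variables do not carry over. Pictures are saved under pics/ and viewed, and the job is handed in when it is done.

Besides the shell and the picture viewer there is one more tool, called after ">>>" by a JSON object that holds its "api" and its "payload", one argument or row to a line. servo_tool: Moves the arm, as the interface text tells. Its arguments: {"type":"object","properties":{"targets":{"type":"array"},"force":{"type":"number"}},"required":["targets"]}

```bash
ls; mkdir -p pics; python3 - <<'E'
from plant import arm
import cv2
for n in("scene","top"):
    im=arm.grab_frame(n); cv2.imwrite(f"pics/{n}0.png",im); print(n,arm.camera_model(n))
print(arm.read_state(), arm.tip_reach)
E
```

```text
pics
scene {'fx': 496.19187294873996, 'fy': 496.19187294873996, 'cx': 284.1716866107705, 'cy': 204.72427213053396, 'position': array([1.22789202, 0.31006451, 1.17794033]), 'attitude': array([[-0.3748881 ,  0.7736263 , -0.51084368],
       [ 0.92706826,  0.31392665, -0.2049256 ],
       [ 0.00183161, -0.55041113, -0.83489175]])}
top {'fx': 407.62393063204064, 'fy': 407.62393063204064, 'cx': 276.2962973253997, 'cy': 205.48890690638976, 'position': array([0.47573438, 0.04572244, 1.11907805]), 'attitude': array([[-2.44897061e-02, -9.95551349e-01,  9.09822237e-02],
       [-9.99700005e-01,  2.44237901e-02, -1.83796456e-03],
       [-3.92342633e-04, -9.09999407e-02, -9.95850821e-01]])}
{'time_s': 0.1, 'qpos': array([-7.74530644e+01,  6.67308553e+00,  8.26304838e+01, -1.37408123e-04,
        9.07556599e+01, -2.16602836e+00]), 'joint_vel': array([-0.05302855,  0.01788261, -0.0726596 , -0.01279388, -0.0457696 ,
        0.06790577]), 'tau': array([ 2.23279363e-03, -7.22893953e+01, -6.23865581e+01,  7.80550414e-02,
        2.27097207e-02, -7.43830060e-05]), 'position': array([ 0.17138883, -0.65272018,  0.23197442]), 'tool_rot': array([[ 9.67210324e-01,  2.53976648e-01, -2.26911023e-04],
       [ 2.53976747e-01, -9.67209799e-01,  1.00853759e-03],
       [ 3.66744323e-05, -1.03309809e-03, -9.99999466e-01]]), 'wrist_force': array([-0.7759903 , -0.94840199, -0.43644836]), 'moment': array([0.00645097, 0.0309671 , 0.01962332]), 'grip_width': 0.9985406986773874} 0.014
```

View pics/scene0.png

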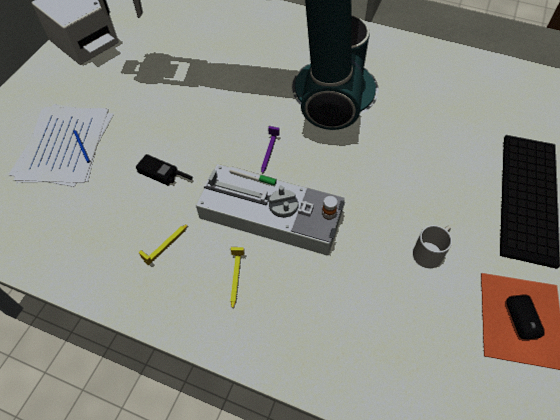

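View pics/top0.png

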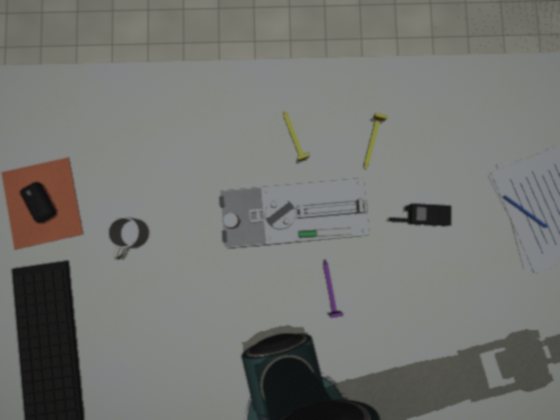

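The box lies mid-picture: about (220–345, 165–250) in scene and (222–368, 178–248) in top. The lid and pill bottle are at the left in top and the bar tab is at about (362,206). I'll zoom in.

```bash
python3 - <<'E'
import cv2
a=cv2.imread("pics/top0.png")[165:260,210:380]; cv2.imwrite("pics/topz.png",cv2.resize(a,(765,428),interpolation=cv2.INTER_CUBIC))
a=cv2.imread("pics/scene0.png")[155:260,190:355]; cv2.imwrite("pics/scenez.png",cv2.resize(a,(792,504),interpolation=cv2.INTER_CUBIC))
E
```

```text
(no output)
```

View pics/topz.png

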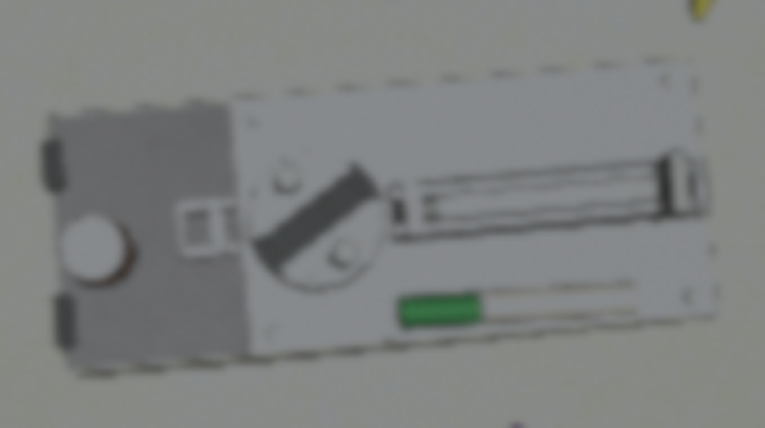

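View pics/scenez.png

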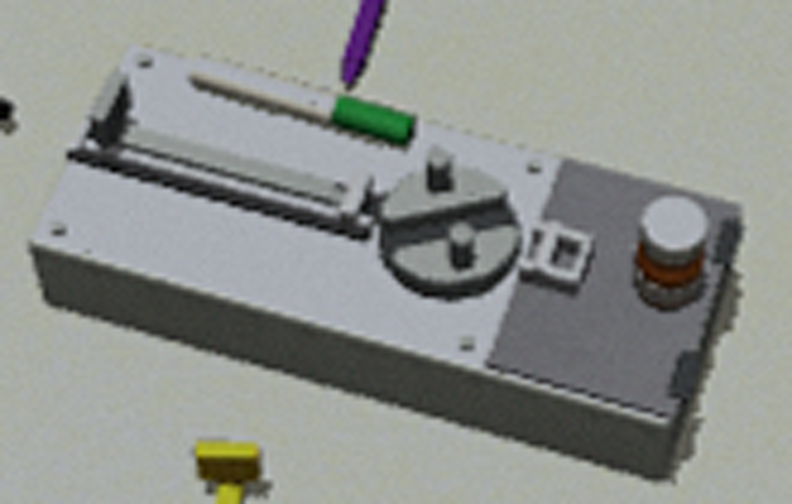

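```bash
cat > h.py <<'E'
from plant import arm
import numpy as np
C={n:arm.camera_model(n) for n in("scene","top")}
def ray(n,u,v):
    c=C[n]; d=np.array([(u-c['cx'])/c['fx'],(v-c['cy'])/c['fy'],1]); return c['position'],c['attitude']@d
def onz(n,u,v,z):
    p,d=ray(n,u,v); return p+d*(z-p[2])/d[2]
def tz(x,y,z): return onz("top",(x+.5)/4.5-.5+210,(y+.5)/4.5-.5+165,z)
def sz(x,y,z): return onz("scene",(x+.5)/4.8-.5+190,(y+.5)/4.8-.5+155,z)
def proj(n,P):
    c=C[n]; q=c['attitude'].T@(np.asarray(P)-c['position']); return np.array([c['fx']*q[0]/q[2]+c['cx'],c['fy']*q[1]/q[2]+c['cy']])
E
python3 - <<'E'
from h import *
np.set_printoptions(precision=4,suppress=True)
print("top corners");
for p in[(50,113,.073),(693,60,.07),(717,317,.07),(75,375,.073),(235,100,.073),(250,352,.073)]: print(p,tz(*p))
print("scene corners")
for p in[(135,48,.07),(33,243,.07),(743,205,.07),(668,415,.073),(565,157,.073),(487,365,.073)]: print(p,sz(*p))
print("posts");
for p in [(288,176),(345,252)]: print(tz(*p,.115))
for p in [(440,152),(463,230)]: print(sz(*p,.115))
print("slot",tz(365,182,.087),tz(268,258,.087)); print("tab",tz(680,183,.12),sz(108,95,.12))
E
```

```text
top corners
(50, 113, 0.073) [0.6158 0.1865 0.073 ]
(693, 60, 0.07) [ 0.6379 -0.1849  0.07  ]
(717, 317, 0.07) [ 0.4896 -0.1921  0.07  ]
(75, 375, 0.073) [0.4656 0.1741 0.073 ]
(235, 100, 0.073) [0.6207 0.08   0.073 ]
(250, 352, 0.073) [0.4762 0.0746 0.073 ]
scene corners
(135, 48, 0.07) [ 0.4947 -0.1866  0.07  ]
(33, 243, 0.07) [ 0.6396 -0.1784  0.07  ]
(743, 205, 0.07) [0.4666 0.1799 0.07  ]
(668, 415, 0.073) [0.6118 0.1855 0.073 ]
(565, 157, 0.073) [0.4753 0.0761 0.073 ]
(487, 365, 0.073) [0.6194 0.0853 0.073 ]
posts
[0.572  0.0504 0.115 ]
[0.5294 0.0202 0.115 ]
[0.5265 0.0203 0.115 ]
[0.5694 0.0511 0.115 ]
slot [0.5702 0.0071 0.087 ] [0.5286 0.0629 0.087 ]
tab [ 0.5624 -0.1639  0.12  ] [ 0.5631 -0.1635  0.12  ]
```

```bash
cat >> h.py <<'E'
L=np.array([(75,150),(75,-225),(-75,-225),(-75,150),(75,44),(-75,44),(-75,-225),(75,-225),(-75,150),(75,150),(-75,44),(75,44)])/1000
W=[tz(*p) for p in[(50,113,.073),(693,60,.07),(717,317,.07),(75,375,.073),(235,100,.073),(250,352,.073)]]+[sz(*p) for p in[(135,48,.07),(33,243,.07),(743,205,.07),(668,415,.073),(565,157,.073),(487,365,.073)]]
W=np.array(W)[:,:2]
a=L-L.mean(0); b=W-W.mean(0)
th=np.arctan2((a[:,0]*b[:,1]-a[:,1]*b[:,0]).sum(),(a*b).sum())
def R2(t): return np.array([[np.cos(t),-np.sin(t)],[np.sin(t),np.cos(t)]])
t0=W.mean(0)-R2(th)@L.mean(0)
def tobox(P): return R2(th).T@(np.asarray(P)[:2]-t0)
def toworld(b): return R2(th)@np.asarray(b)+t0
def go(bx,by,ztip):
    "shift units/turn from measured pose to tool x = box y, tips at z"
    s=arm.read_state(); R=s['tool_rot']; w=toworld([bx,by]); T=np.array([w[0],w[1],ztip+.014])
    h=th+np.pi/2; G=np.array([[np.cos(h),np.sin(h),0],[np.sin(h),-np.cos(h),0],[0,0,-1]]); 
    from scipy.spatial.transform import Rotation as Ro
    print("t",R.T@(T-s['position'])/.03,"rot",np.degrees(Ro.from_matrix(R.T@G).as_rotvec()),"box now",tobox(s['position'])*1000,s['position'][2],"F",R2(th).T@s['wrist_force'][:2],s['wrist_force'][2],s['time_s'],s['grip_width'])
E
python3 - <<'E'
from h import *
np.set_printoptions(precision=4,suppress=True)
print(np.degrees(th),t0,"res mm",((R2(th)@L.T).T+t0-W)*1000)
for p in [(288,176),(345,252)]: print(tobox(tz(*p,.115)))
for p in [(440,152),(463,230)]: print(tobox(sz(*p,.115)))
print("tab",tobox(tz(680,183,.12)),tobox(sz(108,95,.12)),"slot",tobox(tz(365,182,.087)),tobox(tz(268,258,.087)))
go(-.024,-.045,.15)
E
```

```text
3.793064726767055 [0.5504 0.0353] res mm [[-0.4497  3.4654]
 [ 2.2131  0.7042]
 [ 0.8991 -2.0471]
 [ 0.006   5.9109]
 [ 1.6397  4.151 ]
 [-3.5406 -0.3241]
 [-4.2681 -7.5271]
 [ 0.5537 -5.8726]
 [-0.9177  0.1172]
 [ 3.4918  4.3912]
 [-2.6033 -1.8096]
 [ 2.9759 -1.1593]]
[0.0226 0.0136]
[-0.0219 -0.0137]
[-0.0249 -0.0134]
[0.02   0.0145]
tab [-0.0012 -0.1995] [-0.0005 -0.1992] slot [ 0.0179 -0.0294] [-0.0199  0.029 ]
t [ 16.9745 -17.6499   2.2847] rot [ -0.048   -0.0426 -79.0801] box now [-423.6983 -661.4471] 0.23197442429640586 F [-0.837 -0.895] -0.4364483609983413 0.1 0.9985406986773874
```

>>> {"api": "servo_tool", "payload": {
  "targets": [
    {"tx": 17,"ty": -17.6,"tz": 0.5,"az": -79,"grip": 1},
    {"tx": 17,"ty": -17.6,"tz": 0.5,"az": -79,"grip": 1},
    {"tx": 17,"ty": -17.6,"tz": 0.5,"az": -79,"grip": 1},
    {"tx": 17,"ty": -17.6,"tz": 0.5,"az": -79,"grip": 1},
    {"tx": 17,"ty": -17.6,"tz": 0.5,"az": -79,"grip": 1},
    {"tx": 17,"ty": -17.6,"tz": 0.5,"az": -79,"grip": 1},
    {"tx": 17,"ty": -17.6,"tz": 0.5,"az": -79,"grip": 1},
    {"tx": 17,"ty": -17.6,"tz": 0.5,"az": -79,"grip": 1}
  ],
  "force": 10
}}

```text
invalid input at $.targets[0]: expected keys ax, ay, az, tx, ty, tz, grip
```

```bash
python3 -c "
from h import *
go(-.024,-.045,.15)"
```

```text
t [ 16.97453366 -17.64990411   2.28467198] rot [-4.80328822e-02 -4.26053784e-02 -7.90800950e+01] box now [-423.69831409 -661.44708285] 0.23197442429640586 F [-0.83703023 -0.89499032] -0.4364483609983413 0.1 0.9985406986773874
```

>>> {"api": "servo_tool", "payload": {
  "targets": [
    {"ax": 0,"ay": 0,"tx": 17,"ty": -17.6,"tz": 0.5,"az": -79,"grip": 1},
    {"ax": 0,"ay": 0,"tx": 17,"ty": -17.6,"tz": 0.5,"az": -79,"grip": 1},
    {"ax": 0,"ay": 0,"tx": 17,"ty": -17.6,"tz": 0.5,"az": -79,"grip": 1},
    {"ax": 0,"ay": 0,"tx": 17,"ty": -17.6,"tz": 0.5,"az": -79,"grip": 1},
    {"ax": 0,"ay": 0,"tx": 17,"ty": -17.6,"tz": 0.5,"az": -79,"grip": 1},
    {"ax": 0,"ay": 0,"tx": 17,"ty": -17.6,"tz": 0.5,"az": -79,"grip": 1},
    {"ax": 0,"ay": 0,"tx": 17,"ty": -17.6,"tz": 0.5,"az": -79,"grip": 1},
    {"ax": 0,"ay": 0,"tx": 17,"ty": -17.6,"tz": 0.5,"az": -79,"grip": 1}
  ],
  "force": 10
}}

```text
time_s: 0.77
position: [0.3348, -0.3603, 0.2256]
tool_rot: [[0.303, 0.953, 0.0], [0.953, -0.303, 0.0], [0.0, 0.0, -1.0]]
wrist_force: [0.9, -0.8, -0.3]
grip_width: 0.475
```

```bash
python3 -c "
from h import *
go(-.024,-.045,.15)"
```

```text
t [13.05730455  2.65026106  2.05448809] rot [ 1.81804458e-03 -2.40185258e-03 -2.14533748e+01] box now [-241.2704705  -380.50172566] 0.2256144552673783 F [ 0.80909467 -0.83941364] -0.2673986573635182 0.7667 0.4749605303655943
```

>>> {"api": "servo_tool", "payload": {
  "targets": [
    {"ax": 0,"ay": 0,"tx": 13,"ty": 2.6,"tz": 0.5,"az": -21.4,"grip": 1},
    {"ax": 0,"ay": 0,"tx": 13,"ty": 2.6,"tz": 0.5,"az": -21.4,"grip": 1},
    {"ax": 0,"ay": 0,"tx": 13,"ty": 2.6,"tz": 0.5,"az": -21.4,"grip": 1},
    {"ax": 0,"ay": 0,"tx": 13,"ty": 2.6,"tz": 0.5,"az": -21.4,"grip": 1},
    {"ax": 0,"ay": 0,"tx": 13,"ty": 2.6,"tz": 0.5,"az": -21.4,"grip": 1},
    {"ax": 0,"ay": 0,"tx": 13,"ty": 2.6,"tz": 0.5,"az": -21.4,"grip": 1},
    {"ax": 0,"ay": 0,"tx": 13,"ty": 2.6,"tz": 0.5,"az": -21.4,"grip": 1},
    {"ax": 0,"ay": 0,"tx": 13,"ty": 2.6,"tz": 0.5,"az": -21.4,"grip": 1}
  ]
}}

```text
time_s: 1.43
position: [0.4979, -0.0695, 0.2132]
tool_rot: [[-0.06, 0.998, 0.0], [0.998, 0.06, -0.0], [-0.0, 0.0, -1.0]]
wrist_force: [0.3, -0.6, -0.3]
grip_width: 0.005
```

```bash
python3 -c "
from h import *
go(-.024,-.045,.15)"
```

```text
t [1.87949595 1.16325408 1.63986579] rot [ 0.01597624  0.00408536 -0.37221235] box now [ -59.27688365 -101.15343179] 0.21319020229893335 F [ 0.29816536 -0.60060628] -0.34512846437418254 1.4333 0.004539784658806772
```

>>> {"api": "servo_tool", "payload": {
  "targets": [
    {"ax": 0,"ay": 0,"tx": 1.6,"ty": 1.1,"tz": 0.5,"az": -0.4,"grip": 1},
    {"ax": 0,"ay": 0,"tx": 1.6,"ty": 1.1,"tz": 0.5,"az": -0.4,"grip": 1},
    {"ax": 0,"ay": 0,"tx": 1.6,"ty": 1.1,"tz": 1,"az": -0.4,"grip": 1},
    {"ax": 0,"ay": 0,"tx": 1.6,"ty": 1.1,"tz": 1.5,"az": -0.4,"grip": 1},
    {"ax": 0,"ay": 0,"tx": 1.6,"ty": 1.1,"tz": 1.5,"az": -0.4,"grip": 1},
    {"ax": 0,"ay": 0,"tx": 1.6,"ty": 1.1,"tz": 1.5,"az": -0.4,"grip": 1}
  ]
}}

```text
time_s: 1.93
position: [0.5272, -0.0218, 0.1678]
tool_rot: [[-0.066, 0.998, -0.002], [0.998, 0.066, 0.0], [0.0, -0.002, -1.0]]
wrist_force: [-0.9, -0.0, 1.2]
grip_width: 0.004
```

```bash
python3 -c "
from h import *
go(-.024,-.045,.097)
import cv2
for n in C: 
  im=arm.grab_frame(n); cv2.imwrite(f'pics/{n}1.png',im)
a=cv2.imread('pics/scene1.png')[115:260,190:355]; cv2.imwrite('pics/scenez1.png',cv2.resize(a,None,fx=4,fy=4,interpolation=cv2.INTER_CUBIC))
"
```

```text
t [0.34817623 0.10110301 1.89271479] rot [-0.09343518 -0.01433269  0.01874646] box now [-26.93707204 -55.46046776] 0.16778369670510077 F [-0.8695658   0.02343914] 1.1558660156552538 1.9333 0.004422297255411531
```

View pics/scenez1.png

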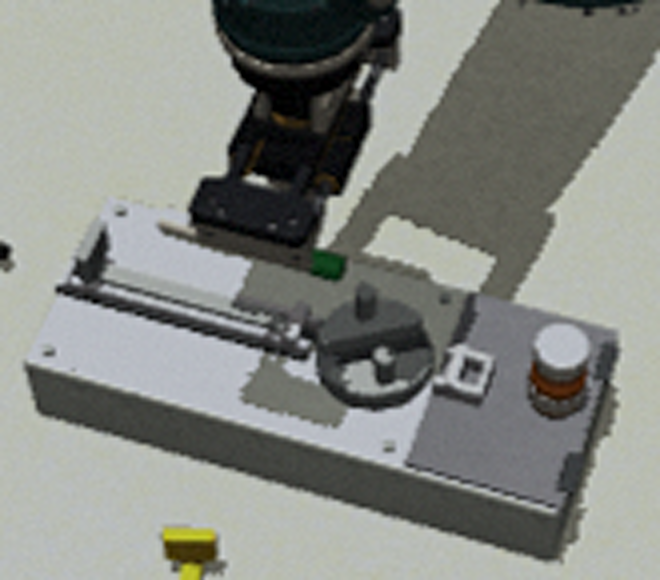

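```bash
python3 -c "
from h import *
import cv2
p=arm.read_state()['position']
for n,o in(('scene',(215,110)),('top',(240,160))):
  im=cv2.imread(f'pics/{n}1.png'); 
  for z in (0.14,.168,.238):
    u=proj(n,[p[0]-.002,p[1],z if z>.14 else .154]); print(n,z,u)
    cv2.circle(im,tuple(int(round(q)) for q in u),1,(0,0,255),-1)
  a=im[o[1]:o[1]+100,o[0]:o[0]+110]; cv2.imwrite(f'pics/{n}z2.png',cv2.resize(a,None,fx=6,fy=6,interpolation=cv2.INTER_NEAREST))
"
```

```text
scene 0.14 [266.12477279 172.24985426]
scene 0.168 [265.96868899 168.94016859]
scene 0.238 [265.14309339 151.43379032]
top 0.14 [304.56566266 220.83540075]
top 0.168 [304.97739475 220.51458708]
top 0.238 [307.23128272 218.75840125]
```

View pics/scenez2.png

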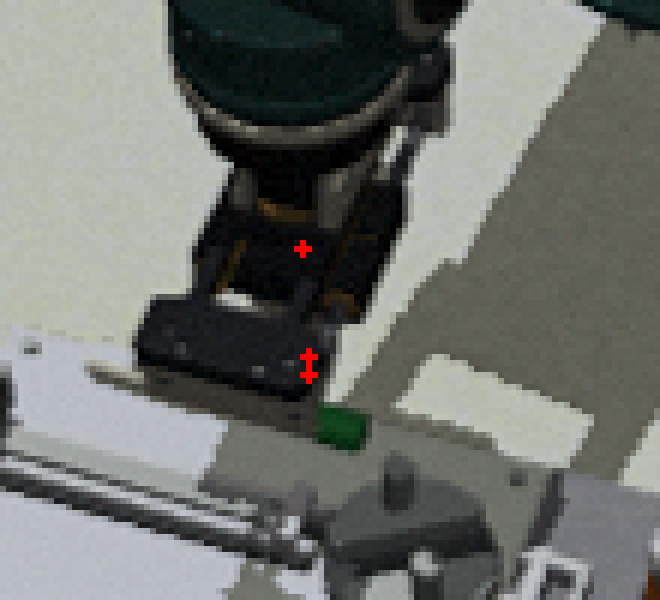

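View pics/topz2.png

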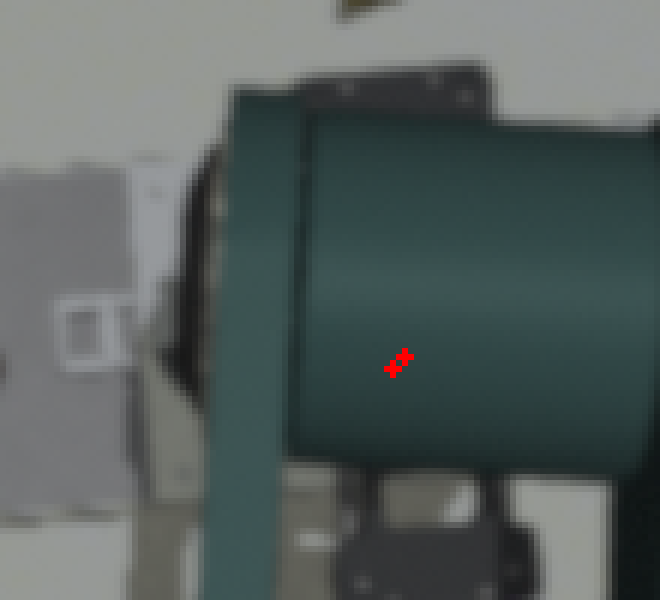

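```bash
python3 -c "
from h import *
b=tobox(arm.read_state()['position'])
for dx,dy,z in((.094,-.0375,.238),(.094,.0375,.238),(.094,-.0375,.28),(.064,0,.238)):
  w=toworld(b+[dx,dy]); print((proj('scene',[w[0],w[1],z])-[215,110])*6)
go(-.024,-.045,.097)
"
```

```text
[128.89739222 405.47635652]
[309.36742528 454.33797787]
[120.24108658 339.66932776]
[244.98637671 371.46764025]
t [0.36039374 0.07791008 1.94122175] rot [ 0.04917716  0.00709718 -0.00837296] box now [-26.38886628 -55.80425319] 0.16923596291230927 F [ 0.50184101 -0.42228933] 0.9149925421666495 2.0333 0.0032855549885980923
```

>>> {"api": "servo_tool", "payload": {
  "targets": [
    {"ax": 0,"ay": 0,"tx": 0.4,"ty": 0.1,"tz": 0.9,"az": 0,"grip": 1},
    {"ax": 0,"ay": 0,"tx": 0.4,"ty": 0.1,"tz": 1.9,"az": 0,"grip": 1},
    {"ax": 0,"ay": 0,"tx": 0.4,"ty": 0.1,"tz": 1.9,"az": 0,"grip": 1},
    {"ax": 0,"ay": 0,"tx": 0.4,"ty": 0.1,"tz": 1.9,"az": 0,"grip": 1}
  ]
}}

```text
time_s: 2.37
position: [0.5294, -0.0099, 0.1115]
tool_rot: [[-0.066, 0.998, -0.001], [0.998, 0.066, 0.0], [0.0, -0.001, -1.0]]
wrist_force: [-0.1, 0.7, 0.0]
grip_width: 0.004
```

```bash
python3 -c "
from h import *
go(-.024,-.0185,.097)
"
```

```text
t [ 0.84174494 -0.00264708  0.01807567] rot [-0.08333419 -0.00699638  0.00292977] box now [-23.91850986 -43.75241015] 0.1115390694530546 F [-0.0245717   0.70232981] 0.02927322013529421 2.3667 0.003908439440535359
```

>>> {"api": "servo_tool", "payload": {
  "targets": [
    {"ax": 0,"ay": 0,"tx": 0.2,"ty": 0,"tz": 0,"az": 0,"grip": 1},
    {"ax": 0,"ay": 0,"tx": 0.35,"ty": 0,"tz": 0,"az": 0,"grip": 1},
    {"ax": 0,"ay": 0,"tx": 0.45,"ty": 0,"tz": 0,"az": 0,"grip": 1},
    {"ax": 0,"ay": 0,"tx": 0.55,"ty": 0,"tz": 0,"az": 0,"grip": 1},
    {"ax": 0,"ay": 0,"tx": 0.63,"ty": 0,"tz": 0,"az": 0,"grip": 1},
    {"ax": 0,"ay": 0,"tx": 0.7,"ty": 0,"tz": 0,"az": 0,"grip": 1},
    {"ax": 0,"ay": 0,"tx": 0.77,"ty": 0,"tz": 0,"az": 0,"grip": 1},
    {"ax": 0,"ay": 0,"tx": 0.84,"ty": 0,"tz": 0,"az": 0,"grip": 1}
  ]
}}

```text
time_s: 3.03
position: [0.5281, 0.0152, 0.1122]
tool_rot: [[-0.066, 0.998, 0.0], [0.998, 0.066, -0.001], [-0.001, 0.0, -1.0]]
wrist_force: [-4.0, -4.7, 0.4]
grip_width: 0.006
```

```bash
cat > look.py <<'E'
from h import *
import cv2,sys
k=sys.argv[1]
im=arm.grab_frame('scene'); cv2.imwrite(f'pics/scene{k}.png',im)
cv2.imwrite(f'pics/s{k}.png',cv2.resize(im[155:260,190:355],(792,504),interpolation=cv2.INTER_CUBIC))
E
python3 look.py 3; python3 -c "
from h import *
go(-.024,-.0145,.097)
"
```

```text
t [ 0.12318823 -0.01478617  0.03835289] rot [0.01958712 0.04775913 0.01884599] box now [-23.55559331 -18.19454036] 0.1121538184067594 F [-2.36498889 -2.62951046] 1.1627204795238435 3.0833 0.006058300068980077
```

View pics/s3.png

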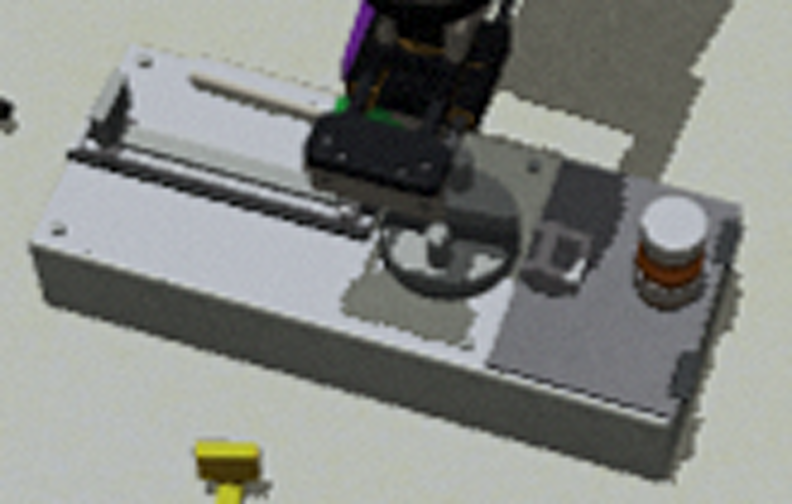

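```bash
python3 -c "
from h import *
p=tobox(sz(437,228,.115)); print(p,np.degrees(np.arctan2(p[1],p[0]+.0015)))
"
```

```text
[0.02314233 0.00088679] 2.0609844003402618
```

>>> {"api": "servo_tool", "payload": {
  "targets": [
    {"ax": 0,"ay": 0,"tx": -0.5,"ty": 0,"tz": 0,"az": 0,"grip": 1},
    {"ax": 0,"ay": 0,"tx": -0.8,"ty": 0,"tz": -1,"az": 0,"grip": 1},
    {"ax": 0,"ay": 0,"tx": -1.4,"ty": 0.2,"tz": -2,"az": 0,"grip": 1},
    {"ax": 0,"ay": 0,"tx": -2.6,"ty": 0.4,"tz": -2,"az": 0,"grip": 1},
    {"ax": 0,"ay": 0,"tx": -3.9,"ty": 0.8,"tz": -2,"az": 0,"grip": 1},
    {"ax": 0,"ay": 0,"tx": -5.2,"ty": 0.8,"tz": -2,"az": 0,"grip": 1},
    {"ax": 0,"ay": 0,"tx": -6.5,"ty": 0.8,"tz": -2,"az": 0,"grip": 1},
    {"ax": 0,"ay": 0,"tx": -7.3,"ty": 0.8,"tz": -2,"az": 0,"grip": 1}
  ]
}}

```text
time_s: 3.75
position: [0.5667, -0.2045, 0.172]
tool_rot: [[-0.065, 0.998, 0.001], [0.998, 0.065, -0.001], [-0.001, 0.001, -1.0]]
wrist_force: [0.4, -0.5, -0.4]
grip_width: 0.005
```

```bash
python3 look.py 4; python3 -c "
from h import *
import cv2
im=arm.grab_frame('top'); cv2.imwrite('pics/top4.png',im); cv2.imwrite('pics/t4.png',cv2.resize(im[165:260,210:380],(765,428),interpolation=cv2.INTER_CUBIC))
go(0,-.225,.15)
"
```

```text
t [ 0.5136959  -0.01344052  0.25535132] rot [ 0.01745214  0.03316646 -0.1624603 ] box now [   0.35718841 -240.40751805] 0.17166957538380134 F [-0.81483559 -0.12598008] 0.27227762993323157 3.85 0.007167971220393309
```

View pics/s4.png

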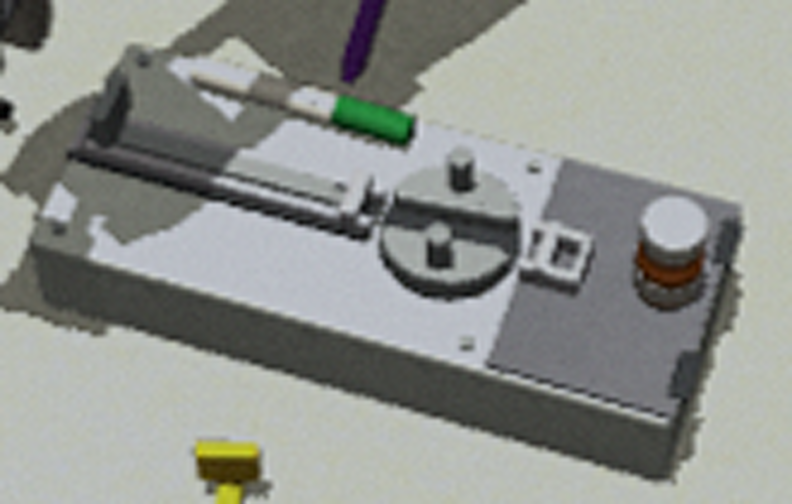

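View pics/t4.png

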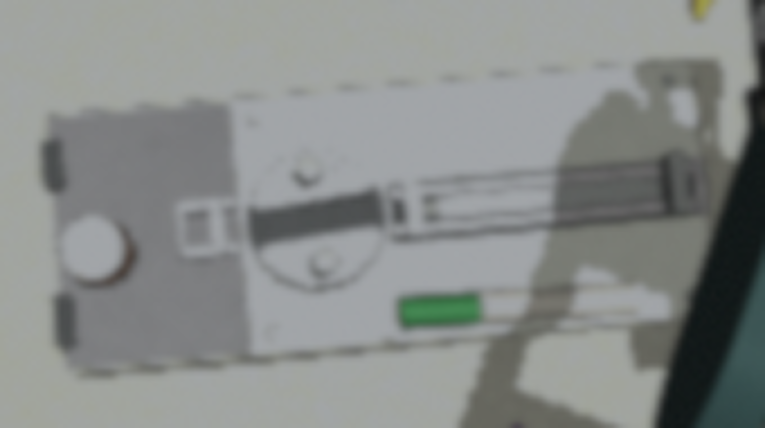

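```bash
python3 -c "
from h import *
import cv2
g=cv2.cvtColor(cv2.imread('pics/top4.png'),cv2.COLOR_BGR2GRAY).astype(float)
# slot centroid per column
for u in range(267,294,2):
  col=g[195:230,u]; print(u,[int(x) for x in col[5:28]])
A=tobox(tz(308,166,.115));B=tobox(tz(323,260,.115));print(A,B,np.degrees(np.arctan2(*(A-B)[::-1])))
A=tobox(sz(437,228,.115));B=tobox(sz(460,153,.115));print(A,B,np.degrees(np.arctan2(*(A-B)[::-1])))
A=tobox(tz(250,226,.087));B=tobox(tz(380,205,.087));print(A,B)
"
```

```text
267 [164, 164, 164, 163, 162, 160, 160, 159, 160, 159, 147, 120, 91, 80, 80, 80, 80, 82, 87, 103, 123, 138, 144]
269 [164, 162, 160, 161, 163, 163, 164, 164, 164, 162, 148, 117, 89, 81, 79, 79, 80, 83, 99, 128, 151, 160, 159]
271 [160, 160, 162, 163, 164, 164, 165, 164, 164, 161, 144, 108, 84, 81, 81, 81, 82, 88, 113, 146, 161, 164, 164]
273 [161, 162, 163, 161, 162, 163, 164, 164, 163, 154, 131, 99, 82, 81, 82, 81, 83, 96, 125, 152, 162, 164, 164]
275 [158, 158, 152, 135, 129, 143, 156, 162, 162, 148, 117, 89, 82, 82, 82, 82, 85, 102, 133, 155, 163, 164, 165]
277 [158, 160, 158, 147, 125, 111, 130, 153, 159, 142, 105, 81, 79, 80, 80, 81, 89, 114, 146, 161, 164, 163, 161]
279 [158, 161, 162, 155, 138, 125, 143, 158, 152, 125, 92, 80, 79, 80, 80, 82, 98, 126, 153, 162, 160, 153, 144]
281 [160, 158, 155, 150, 146, 152, 160, 161, 148, 117, 89, 80, 80, 80, 81, 85, 107, 138, 157, 160, 156, 157, 160]
283 [163, 162, 160, 162, 163, 164, 163, 159, 138, 102, 80, 79, 79, 79, 80, 88, 116, 148, 161, 160, 156, 159, 160]
285 [160, 162, 162, 163, 164, 164, 162, 150, 121, 89, 78, 80, 80, 80, 82, 96, 126, 152, 162, 164, 163, 159, 154]
287 [162, 162, 164, 164, 164, 164, 162, 146, 111, 85, 80, 80, 79, 81, 85, 107, 139, 158, 163, 164, 164, 164, 164]
289 [163, 162, 163, 164, 164, 164, 158, 138, 101, 79, 80, 80, 80, 81, 89, 116, 148, 162, 164, 164, 164, 164, 163]
291 [164, 164, 164, 164, 164, 159, 144, 115, 86, 77, 78, 79, 79, 81, 96, 126, 152, 163, 164, 164, 163, 162, 156]
293 [165, 164, 164, 164, 163, 155, 136, 112, 95, 87, 84, 82, 82, 83, 97, 125, 148, 159, 159, 157, 155, 153, 152]
[0.02707624 0.00217895] [-0.02518786 -0.00129534] 3.803181764708404
[0.02314233 0.00088679] [-0.02765971 -0.00277799] 4.126081945498758
[-0.00100693  0.03747197] [ 0.00417651 -0.03664478]
```

>>> {"api": "servo_tool", "payload": {
  "targets": [
    {"ax": 0,"ay": 0,"tx": 1.3,"ty": -0.2,"tz": 0,"az": 0,"grip": 1},
    {"ax": 0,"ay": 0,"tx": 2.6,"ty": -0.4,"tz": 0,"az": 0,"grip": 1},
    {"ax": 0,"ay": 0,"tx": 3.9,"ty": -0.6,"tz": 0,"az": 0,"grip": 1},
    {"ax": 0,"ay": 0,"tx": 5.2,"ty": -0.8,"tz": 0,"az": 0,"grip": 1},
    {"ax": 0,"ay": 0,"tx": 6.4,"ty": -0.8,"tz": 0,"az": 0,"grip": 1},
    {"ax": 0,"ay": 0,"tx": 6.4,"ty": -0.8,"tz": 1,"az": 0,"grip": 1},
    {"ax": 0,"ay": 0,"tx": 6.4,"ty": -0.8,"tz": 2,"az": 0,"grip": 1},
    {"ax": 0,"ay": 0,"tx": 6.4,"ty": -0.8,"tz": 2,"az": 0,"grip": 1}
  ]
}}

```text
time_s: 4.52
position: [0.5276, -0.0099, 0.1068]
tool_rot: [[-0.068, 0.998, -0.006], [0.998, 0.068, 0.001], [0.001, -0.005, -1.0]]
wrist_force: [-1.4, 0.2, -1.3]
grip_width: 0.006
```

```bash
python3 -c "
from h import *
go(-.024,-.0163,.097)
"
```

```text
t [ 0.90866393  0.05773826 -0.13865869] rot [-0.31388362 -0.05320051  0.12964127] box now [-25.69329968 -43.55992336] 0.10682431066409183 F [-1.36436403  0.27940043] -1.325784488886325 4.5167 0.006312786214539136
```

>>> {"api": "servo_tool", "payload": {
  "targets": [
    {"ax": 0,"ay": 0,"tx": 0,"ty": 0,"tz": -0.1,"az": 0,"grip": 1},
    {"ax": 0,"ay": 0,"tx": 0.3,"ty": 0,"tz": -0.1,"az": 0,"grip": 1},
    {"ax": 0,"ay": 0,"tx": 0.55,"ty": 0,"tz": -0.1,"az": 0,"grip": 1},
    {"ax": 0,"ay": 0,"tx": 0.7,"ty": 0,"tz": -0.1,"az": 0,"grip": 1},
    {"ax": 0,"ay": 0,"tx": 0.8,"ty": 0,"tz": -0.1,"az": 0,"grip": 1},
    {"ax": 0,"ay": 0,"tx": 0.8,"ty": 0,"tz": -0.1,"az": 0,"grip": 1}
  ]
}}

```text
time_s: 5.02
position: [0.5285, 0.0131, 0.1149]
tool_rot: [[-0.067, 0.998, 0.001], [0.998, 0.067, 0.0], [0.0, 0.001, -1.0]]
wrist_force: [-0.2, -0.4, -0.0]
grip_width: 0.007
```

```bash
python3 -c "
from h import *
go(-.024,-.0165,.097)
"
```

```text
t [ 0.14038943 -0.02226841  0.13077556] rot [ 0.04838394 -0.00184422  0.04971161] box now [-23.33160705 -20.71122945] 0.11492369547417623 F [-0.26171126 -0.42995013] -0.04091210709581745 5.0167 0.007150388902882424
```

>>> {"api": "servo_tool", "payload": {
  "targets": [
    {"ax": 0,"ay": 0,"tx": 0.04,"ty": 0,"tz": 0,"az": 0,"grip": 1},
    {"ax": 0,"ay": 0,"tx": 0.08,"ty": 0,"tz": 0,"az": 0,"grip": 1},
    {"ax": 0,"ay": 0,"tx": 0.12,"ty": 0,"tz": 0,"az": 0,"grip": 1},
    {"ax": 0,"ay": 0,"tx": 0.15,"ty": 0,"tz": 0,"az": 0,"grip": 1},
    {"ax": 0,"ay": 0,"tx": 0.15,"ty": 0,"tz": 0,"az": 0,"grip": 1}
  ]
}}

```text
time_s: 5.43
position: [0.5279, 0.0167, 0.1143]
tool_rot: [[-0.066, 0.998, -0.0], [0.998, 0.066, -0.0], [-0.0, -0.0, -1.0]]
wrist_force: [-1.4, -3.1, 1.3]
grip_width: 0.011
```

```bash
python3 -c "
from h import *
go(-.024,-.0165,.097)
"
```

```text
t [ 0.01767375 -0.01065622  0.10856612] rot [-0.023377    0.02295526  0.00729992] box now [-23.67891719 -17.02886673] 0.11425706501469103 F [-1.59842302 -2.98770582] 1.3122911695362924 5.4333 0.01052622965801772
```

>>> {"api": "servo_tool", "payload": {
  "targets": [
    {"ax": 0,"ay": 0,"tx": -0.5,"ty": 0,"tz": 0,"az": 0,"grip": 1},
    {"ax": 0,"ay": 0,"tx": -0.8,"ty": 0,"tz": -1,"az": 0,"grip": 1},
    {"ax": 0,"ay": 0,"tx": -1.4,"ty": 0.2,"tz": -2,"az": 0,"grip": 1},
    {"ax": 0,"ay": 0,"tx": -2.6,"ty": 0.4,"tz": -2,"az": 0,"grip": 1},
    {"ax": 0,"ay": 0,"tx": -3.9,"ty": 0.8,"tz": -2,"az": 0,"grip": 1},
    {"ax": 0,"ay": 0,"tx": -5.2,"ty": 0.8,"tz": -2,"az": 0,"grip": 1},
    {"ax": 0,"ay": 0,"tx": -6.5,"ty": 0.8,"tz": -2,"az": 0,"grip": 1},
    {"ax": 0,"ay": 0,"tx": -7.4,"ty": 0.8,"tz": -2,"az": 0,"grip": 1}
  ]
}}

```text
time_s: 6.1
position: [0.5666, -0.2059, 0.1741]
tool_rot: [[-0.065, 0.998, 0.0], [0.998, 0.065, -0.0], [-0.0, 0.0, -1.0]]
wrist_force: [0.9, 0.3, -0.1]
grip_width: 0.005
```

```bash
python3 -c "
from h import *
import cv2
im=arm.grab_frame('top'); cv2.imwrite('pics/top5.png',im); cv2.imwrite('pics/t5.png',cv2.resize(im[165:260,210:380],(765,428),interpolation=cv2.INTER_CUBIC))
def slot(f):
  g=cv2.GaussianBlur(cv2.cvtColor(cv2.imread(f),cv2.COLOR_BGR2GRAY),(3,3),0).astype(float); P=[]
  for u in range(269,292):
    w=np.clip(130-g[203:226,u],0,None); w[:2]*=(w[:2]>0); 
    if u in range(274,282): w[:6]=0
    P.append(tobox(onz('top',u,203+(w*np.arange(23)).sum()/w.sum(),.08)))
  P=np.array(P); k=np.polyfit(P[:,1],P[:,0],1); print(f,-np.degrees(np.arctan(k[0])),k[1])
slot('pics/top4.png');slot('pics/top5.png')
go(0,-.23,.095)
"
```

```text
pics/top4.png 4.9693469753591515 0.001166090218258312
pics/top5.png 2.1390642426326347 0.0012002510406062682
t [ 0.49345307 -0.00225294  2.16055417] rot [-0.01849844  0.0649079  -0.13938134] box now [ 5.25945776e-02 -2.44730301e+02] 0.1738333344986891 F [-1.33184521 -2.20495312] -0.6609078713637602 6.15 0.0014729187291312573
```

View pics/t5.png

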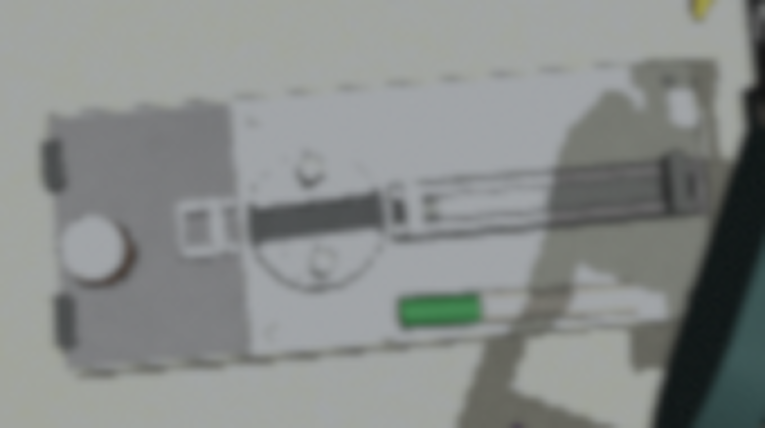

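The slot (dark band at 250–380, 205–225 in the zoom) is now about 2° off the channel, which is good enough. Next I lower the finger behind the tab.

>>> {"api": "servo_tool", "payload": {
  "targets": [
    {"ax": 0,"ay": 0,"tx": 0.2,"ty": 0,"tz": 0.8,"az": 0,"grip": 1},
    {"ax": 0,"ay": 0,"tx": 0.3,"ty": 0,"tz": 1.6,"az": 0,"grip": 1},
    {"ax": 0,"ay": 0,"tx": 0.4,"ty": 0,"tz": 2.1,"az": 0,"grip": 1},
    {"ax": 0,"ay": 0,"tx": 0.4,"ty": 0,"tz": 2.1,"az": 0,"grip": 1},
    {"ax": 0,"ay": 0,"tx": 0.5,"ty": 0,"tz": 2.1,"az": 0,"grip": 1}
  ]
}}

```text
time_s: 6.57
position: [0.5656, -0.188, 0.111]
tool_rot: [[-0.066, 0.998, -0.001], [0.998, 0.066, 0.001], [0.001, -0.001, -1.0]]
wrist_force: [1.1, -0.5, 0.8]
grip_width: 0.005
```

```bash
python3 -c "
from h import *
go(0,-.0835,.096)
"
```

```text
t [ 4.67774049 -0.01099952  0.03744943] rot [-0.05541596 -0.03244868  0.00898445] box now [   0.35303879 -223.83277495] 0.11104367719206015 F [ 1.10574291 -0.61394123] 0.8300422436515548 6.5667 0.004713627668931458
```

>>> {"api": "servo_tool", "payload": {
  "targets": [
    {"ax": 0,"ay": 0,"tx": 0.15,"ty": 0,"tz": 0,"az": 0,"grip": 1},
    {"ax": 0,"ay": 0,"tx": 0.3,"ty": 0,"tz": 0,"az": 0,"grip": 1},
    {"ax": 0,"ay": 0,"tx": 0.4,"ty": 0,"tz": 0,"az": 0,"grip": 1},
    {"ax": 0,"ay": 0,"tx": 0.5,"ty": 0,"tz": 0,"az": 0,"grip": 1},
    {"ax": 0,"ay": 0,"tx": 0.6,"ty": 0,"tz": 0,"az": 0,"grip": 1},
    {"ax": 0,"ay": 0,"tx": 0.7,"ty": 0,"tz": 0,"az": 0,"grip": 1},
    {"ax": 0,"ay": 0,"tx": 0.8,"ty": 0,"tz": 0,"az": 0,"grip": 1},
    {"ax": 0,"ay": 0,"tx": 0.9,"ty": 0,"tz": 0,"az": 0,"grip": 1}
  ]
}}

```text
time_s: 7.23
position: [0.5639, -0.1608, 0.1114]
tool_rot: [[-0.066, 0.998, 0.0], [0.998, 0.066, -0.0], [-0.0, 0.0, -1.0]]
wrist_force: [0.2, -3.7, 2.7]
grip_width: 0.005
```

```bash
python3 -c "
from h import *
go(0,-.0835,.096)
"; python3 look.py 6
```

```text
t [ 3.77025779 -0.01634017  0.04536283] rot [0.00578311 0.00621934 0.01375158] box now [   0.51721415 -196.60746444] 0.11137321348422419 F [-0.02379667 -3.69615094] 2.7001166020170384 7.2333 0.005103220809486206
```

View pics/s6.png

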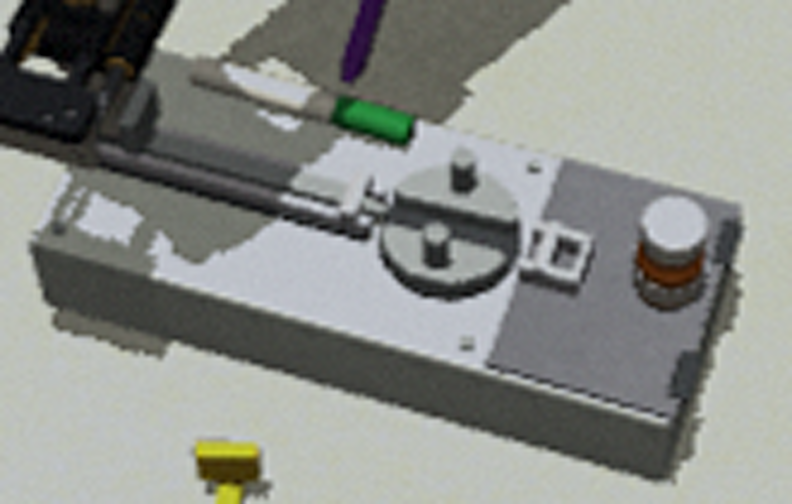

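The tab has moved to about (140,110) and pushes with 3.7 N, so I carry on.

>>> {"api": "servo_tool", "payload": {
  "targets": [
    {"ax": 0,"ay": 0,"tx": 0.1,"ty": 0,"tz": 0,"az": 0,"grip": 1},
    {"ax": 0,"ay": 0,"tx": 0.2,"ty": 0,"tz": 0,"az": 0,"grip": 1},
    {"ax": 0,"ay": 0,"tx": 0.3,"ty": 0,"tz": 0,"az": 0,"grip": 1},
    {"ax": 0,"ay": 0,"tx": 0.4,"ty": 0,"tz": 0,"az": 0,"grip": 1},
    {"ax": 0,"ay": 0,"tx": 0.5,"ty": 0,"tz": 0,"az": 0,"grip": 1},
    {"ax": 0,"ay": 0,"tx": 0.6,"ty": 0,"tz": 0,"az": 0,"grip": 1},
    {"ax": 0,"ay": 0,"tx": 0.7,"ty": 0,"tz": 0,"az": 0,"grip": 1},
    {"ax": 0,"ay": 0,"tx": 0.8,"ty": 0,"tz": 0,"az": 0,"grip": 1}
  ]
}}

```text
time_s: 7.95
position: [0.5623, -0.1368, 0.1113]
tool_rot: [[-0.066, 0.998, -0.0], [0.998, 0.066, 0.0], [0.0, -0.0, -1.0]]
wrist_force: [0.2, -3.0, 1.6]
grip_width: 0.002
```

```bash
python3 -c "
from h import *
go(0,-.0835,.096)
"
```

```text
t [ 2.96641983 -0.01527741  0.04218431] rot [-0.00043063 -0.0022214   0.01720735] box now [   0.48505842 -172.49250223] 0.11126207545215044 F [-0.01446549 -2.99695084] 1.6096802229726168 7.95 0.002229425668592373
```

>>> {"api": "servo_tool", "payload": {
  "targets": [
    {"ax": 0,"ay": 0,"tx": 0.12,"ty": 0,"tz": 0,"az": 0,"grip": 1},
    {"ax": 0,"ay": 0,"tx": 0.24,"ty": 0,"tz": 0,"az": 0,"grip": 1},
    {"ax": 0,"ay": 0,"tx": 0.36,"ty": 0,"tz": 0,"az": 0,"grip": 1},
    {"ax": 0,"ay": 0,"tx": 0.48,"ty": 0,"tz": 0,"az": 0,"grip": 1},
    {"ax": 0,"ay": 0,"tx": 0.6,"ty": 0,"tz": 0,"az": 0,"grip": 1},
    {"ax": 0,"ay": 0,"tx": 0.72,"ty": 0,"tz": 0,"az": 0,"grip": 1},
    {"ax": 0,"ay": 0,"tx": 0.84,"ty": 0,"tz": 0,"az": 0,"grip": 1},
    {"ax": 0,"ay": 0,"tx": 0.96,"ty": 0,"tz": 0,"az": 0,"grip": 1}
  ]
}}

```text
time_s: 8.62
position: [0.5604, -0.108, 0.1112]
tool_rot: [[-0.067, 0.998, -0.0], [0.998, 0.067, 0.0], [0.0, -0.0, -1.0]]
wrist_force: [0.4, -1.9, 1.0]
grip_width: 0.005
```

```bash
python3 -c "
from h import *
go(0,-.0835,.096)
"; python3 look.py 7
```

```text
t [ 2.0036769  -0.01527709  0.04086696] rot [-0.00301238 -0.003015    0.0206112 ] box now [   0.48000071 -143.61020269] 0.11122282102983841 F [ 0.26510526 -1.87822779] 0.9731753154533189 8.6167 0.005409179450760119
```

View pics/s7.png

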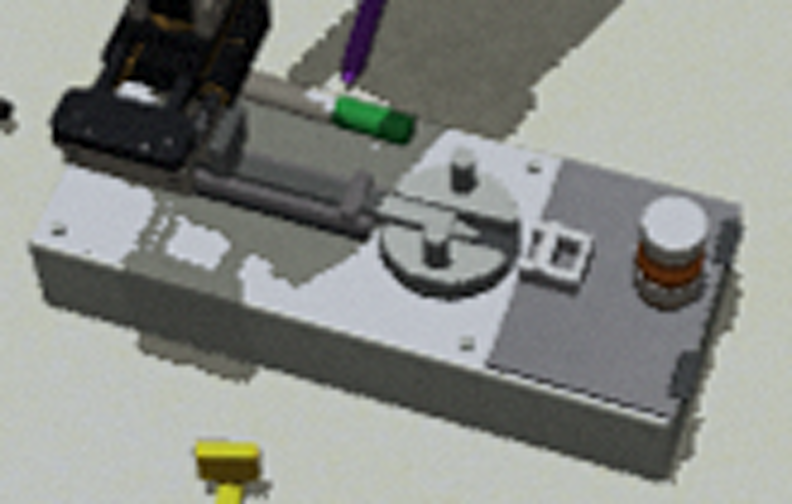

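The nose is in the slot, with its tip at about (478,232).

>>> {"api": "servo_tool", "payload": {
  "targets": [
    {"ax": 0,"ay": 0,"tx": 0.12,"ty": 0,"tz": 0,"az": 0,"grip": 1},
    {"ax": 0,"ay": 0,"tx": 0.24,"ty": 0,"tz": 0,"az": 0,"grip": 1},
    {"ax": 0,"ay": 0,"tx": 0.36,"ty": 0,"tz": 0,"az": 0,"grip": 1},
    {"ax": 0,"ay": 0,"tx": 0.48,"ty": 0,"tz": 0,"az": 0,"grip": 1},
    {"ax": 0,"ay": 0,"tx": 0.6,"ty": 0,"tz": 0,"az": 0,"grip": 1},
    {"ax": 0,"ay": 0,"tx": 0.72,"ty": 0,"tz": 0,"az": 0,"grip": 1},
    {"ax": 0,"ay": 0,"tx": 0.84,"ty": 0,"tz": 0,"az": 0,"grip": 1},
    {"ax": 0,"ay": 0,"tx": 0.96,"ty": 0,"tz": 0,"az": 0,"grip": 1}
  ]
}}

```text
time_s: 9.33
position: [0.5585, -0.0793, 0.1113]
tool_rot: [[-0.066, 0.998, -0.0], [0.998, 0.066, 0.0], [0.0, -0.0, -1.0]]
wrist_force: [-0.1, -2.5, 0.6]
grip_width: 0.005
```

```bash
python3 -c "
from h import *
go(0,-.0835,.096)
"
```

```text
t [ 1.04490598 -0.01520303  0.04233994] rot [-0.00104927 -0.0013939   0.01932994] box now [   0.46668991 -114.84705464] 0.11126942714815566 F [-0.30097771 -2.4569225 ] 0.5673039225426241 9.3333 0.004708597399705817
```

>>> {"api": "servo_tool", "payload": {
  "targets": [
    {"ax": 0,"ay": 0,"tx": 0.1,"ty": 0,"tz": 0,"az": 0,"grip": 1},
    {"ax": 0,"ay": 0,"tx": 0.2,"ty": 0,"tz": 0,"az": 0,"grip": 1},
    {"ax": 0,"ay": 0,"tx": 0.3,"ty": 0,"tz": 0,"az": 0,"grip": 1},
    {"ax": 0,"ay": 0,"tx": 0.4,"ty": 0,"tz": 0,"az": 0,"grip": 1},
    {"ax": 0,"ay": 0,"tx": 0.5,"ty": 0,"tz": 0,"az": 0,"grip": 1},
    {"ax": 0,"ay": 0,"tx": 0.6,"ty": 0,"tz": 0,"az": 0,"grip": 1},
    {"ax": 0,"ay": 0,"tx": 0.7,"ty": 0,"tz": 0,"az": 0,"grip": 1},
    {"ax": 0,"ay": 0,"tx": 0.8,"ty": 0,"tz": 0,"az": 0,"grip": 1}
  ]
}}

```text
time_s: 10.0
position: [0.5569, -0.0554, 0.1113]
tool_rot: [[-0.066, 0.998, 0.0], [0.998, 0.066, -0.0], [-0.0, 0.0, -1.0]]
wrist_force: [0.8, -2.1, 2.4]
grip_width: 0.003
```

```bash
python3 -c "
from h import *
go(0,-.0835,.096)
"; python3 look.py 8
```

```text
t [ 0.24911822 -0.01659034  0.04458073] rot [0.00339485 0.00357902 0.01470878] box now [  0.49954952 -90.97333504] 0.11133791822639955 F [ 0.61261398 -2.10573227] 2.424528204697119 10.0 0.0027310373300684808
```

View pics/s8.png

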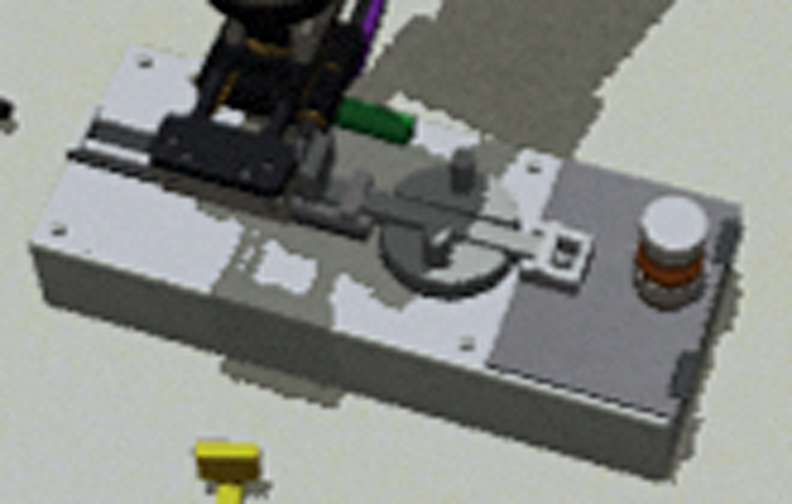

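>>> {"api": "servo_tool", "payload": {
  "targets": [
    {"ax": 0,"ay": 0,"tx": 0.04,"ty": 0,"tz": 0,"az": 0,"grip": 1},
    {"ax": 0,"ay": 0,"tx": 0.08,"ty": 0,"tz": 0,"az": 0,"grip": 1},
    {"ax": 0,"ay": 0,"tx": 0.12,"ty": 0,"tz": 0,"az": 0,"grip": 1},
    {"ax": 0,"ay": 0,"tx": 0.15,"ty": 0,"tz": 0,"az": 0,"grip": 1}
  ]
}}

```text
time_s: 10.38
position: [0.5566, -0.0512, 0.1113]
tool_rot: [[-0.066, 0.998, -0.0], [0.998, 0.066, 0.0], [0.0, -0.0, -1.0]]
wrist_force: [0.6, -2.7, 2.2]
grip_width: 0.002
```

>>> {"api": "servo_tool", "payload": {
  "targets": [
    {"ax": 0,"ay": 0,"tx": 0.02,"ty": 0,"tz": 0,"az": 0,"grip": 1},
    {"ax": 0,"ay": 0,"tx": 0.04,"ty": 0,"tz": 0,"az": 0,"grip": 1}
  ]
}}

```text
time_s: 10.55
position: [0.5565, -0.05, 0.1112]
tool_rot: [[-0.066, 0.998, -0.0], [0.998, 0.066, 0.0], [0.0, -0.0, -1.0]]
wrist_force: [0.1, -2.5, 1.4]
grip_width: 0.003
```

>>> {"api": "servo_tool", "payload": {
  "targets": [
    {"ax": 0,"ay": 0,"tx": 0.02,"ty": 0,"tz": 0,"az": 0,"grip": 1},
    {"ax": 0,"ay": 0,"tx": 0.04,"ty": 0,"tz": 0,"az": 0,"grip": 1}
  ]
}}

```text
time_s: 10.72
position: [0.5565, -0.0492, 0.1113]
tool_rot: [[-0.066, 0.998, 0.0], [0.998, 0.066, -0.001], [-0.001, 0.0, -1.0]]
wrist_force: [1.5, -9.8, 2.1]
grip_width: 0.004
```

>>> {"api": "servo_tool", "payload": {
  "targets": [
    {"ax": 0,"ay": 0,"tx": 0.02,"ty": 0,"tz": 0,"az": 0,"grip": 1},
    {"ax": 0,"ay": 0,"tx": 0.04,"ty": 0,"tz": 0,"az": 0,"grip": 1}
  ]
}}

```text
time_s: 10.88
position: [0.5565, -0.0489, 0.1114]
tool_rot: [[-0.066, 0.998, 0.0], [0.998, 0.066, -0.003], [-0.003, 0.0, -1.0]]
wrist_force: [1.9, -17.3, 2.8]
grip_width: 0.005
```

The force rose to 17 N and the finger stopped moving, so the bar is home. I back off.

>>> {"api": "servo_tool", "payload": {
  "targets": [
    {"ax": 0,"ay": 0,"tx": -0.15,"ty": 0,"tz": 0,"az": 0,"grip": 1},
    {"ax": 0,"ay": 0,"tx": -0.6,"ty": 0,"tz": 0,"az": 0,"grip": 1},
    {"ax": 0,"ay": 0,"tx": -1.2,"ty": 0,"tz": -0.5,"az": 0,"grip": 1},
    {"ax": 0,"ay": 0,"tx": -2,"ty": 0,"tz": -1.5,"az": 0,"grip": 1},
    {"ax": 0,"ay": 0,"tx": -3.2,"ty": 0,"tz": -2.5,"az": 0,"grip": 1},
    {"ax": 0,"ay": 0,"tx": -4.5,"ty": 0,"tz": -3,"az": 0,"grip": 1},
    {"ax": 0,"ay": 0,"tx": -5.8,"ty": 0,"tz": -3,"az": 0,"grip": 1},
    {"ax": 0,"ay": 0,"tx": -5.8,"ty": 0,"tz": -3,"az": 0,"grip": 1}
  ]
}}

```text
time_s: 11.55
position: [0.5679, -0.2272, 0.2023]
tool_rot: [[-0.063, 0.998, 0.001], [0.998, 0.063, -0.002], [-0.002, 0.001, -1.0]]
wrist_force: [0.4, -0.3, 0.4]
grip_width: 0.007
```

```bash
python3 look.py 9;python3 -c "
from h import *
import cv2
im=arm.grab_frame('top'); cv2.imwrite('pics/top9.png',im); cv2.imwrite('pics/t9.png',cv2.resize(im[165:260,210:380],(765,428),interpolation=cv2.INTER_CUBIC))
go(0,-.0835,.096)
"
```

```text
t [ 5.84352441 -0.01164929  3.02933424] rot [-0.03549536 -0.05227483 -0.13261025] box now [-1.08964778e-04 -2.58888980e+02] 0.20071993759178544 F [-0.30570364 -0.01324587] -0.27087177809807456 11.65 0.006658521069990627
```

View pics/s9.png

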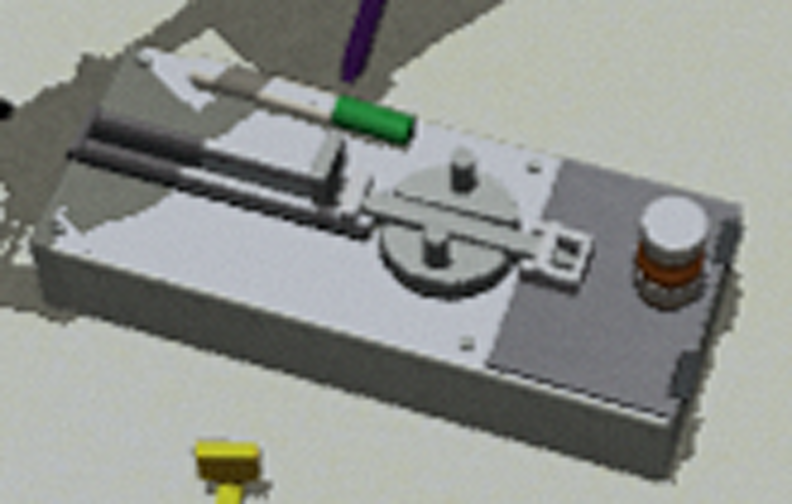

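View pics/t9.png

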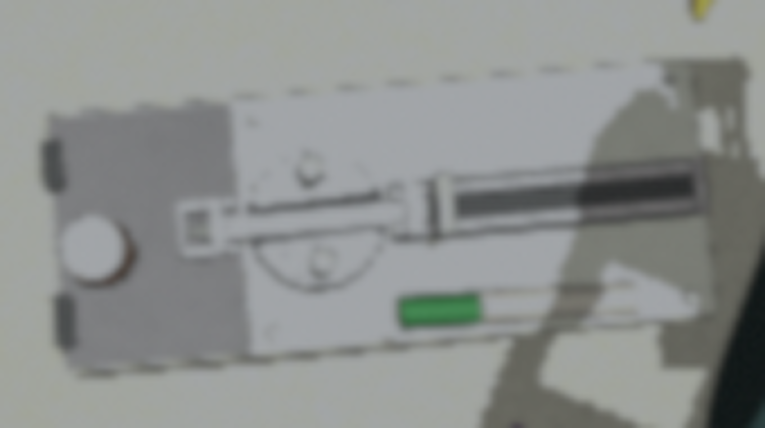

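```bash
python3 -c "
from h import *
print(tobox(tz(446,205,.12)),tobox(sz(326,155,.12)))
arm.close_job()
"
```

```text
[-0.0015841  -0.07089248] [-6.80602853e-05 -7.05914118e-02]
the job is handed in; nothing more can be done
```

The medicine box looks locked, and I handed the job in at about 11.7 s. No verdict was reported.

- **Disc:** I pushed one post with the closed fingertips and turned the disc from about 32° off to about 5°. A second nudge brought it to about 2° (0.04 rad) from the bar's path.
- **Bar:** I pushed the tab in short steps with 2–4 N until the bar stopped against the end plate. The highest force I read was 17 N, against the 35 N limit.
- **Final position:** After I backed off, both cameras put the tab's middle at y = -71 mm. That places the tip at about y = 74 mm, fully home, and within 2 mm of the channel's centre line.
- **Bystanders:** In the last pictures the pill bottle and marker stand where they started. The radio and mug lie outside those close-ups and I did not look at them again, but the arm never worked near either.
- **Touching nothing:** The gripper was clear of everything when I handed in, with wrist force near zero.

No check failed. One disagreed: before the second nudge, the views put the disc's angle anywhere from 2° to 5°, so I nudged it again instead of relying on the nose to centre it.

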